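# Hang the socket caddy on the sloped tool board

## Robot

A 6-joint arm with a two-finger parallel gripper is mounted at the origin on the work surface. World frame = base frame: x ahead of the robot, y to its left, z up, the work surface at z = 0. Lengths are in m, angles in rad, forces in N, time in s.
With the tool pointing down it reaches from about 0.425 to 0.95 m from the base axis. Payload 3.5 kg.
Tool frame: the origin (TCP) lies on the centre line of the jaws, within the pads' length; the fingertips stand 14 mm ahead of it and the grasp point (between the pads) lies 5 mm behind it (ctrl.finger_overhang is the distance from the TCP to the fingertips, in m); z points along the fingers, y is the line along which they close (so a half turn about z gives the same grasp; the last joint's range is limited). The gripper opens to 85 mm and grips with 20 to 120 N. Pads are 22 mm wide; open, the fingers measure 114 mm over their backs; the gripper's body (76 mm by 85 mm) begins 54 mm behind the grasp point. The pads swing forward as they close: fully open they stand 13 mm farther back than shut.
Start: joints at [0.97, 0.286, 1.577, -0, 1.279, -0.15], TCP at [0.294, 0.608, 0.208] pointing down, gripper open.
Joint ranges: [-2.77, 2.77], [-0.9, 2.22], [0.21, 2.48], [-1.53, 4.67], [0.24, 2.81], [-2.84, 2.84]. Speed limits (rad/s): [2.79, 2.79, 3.14, 3.14, 3.14, 3.14].

## Interface

Orientations are given as a unit quaternion [x, y, z, w].
In Python, from plant import ctrl gives the robot as it stands.
- The arm moves only by the tool send_rows, never from a script. Its argument "moves" is text: rows parted by semicolons, each of 7 numbers parted by spaces: the turn, a rotation vector about the tool's x, y, z in units of 360 degrees (1.0 is 360 degrees), then the shift along the tool's x, y, z in units of 20 cm (1.0 is 20 cm), then the gripper's target within -1 to 1 (fully open at 1, half-way at 0, shut at -1). A call has 1 to 12 rows; each row is the pose to reach, as a shift and turn from the pose commanded when the call began, along the tool's axes at that moment, turning the shorter way round; what a row does not reach only later rows make up. A row lasts 1/8 s, in which the tool goes at most 62.5 mm and 10.7 degrees, less where a joint would pass 70% of its speed; a pose out of reach is approached as far as the arm can. A call with a number of a shift or a turn outside -1 to 1 is refused whole. A call with a gripper value outside its range is refused whole. The fingers move at their own pace and stop on an object; "newtons" is the grip in N (left out, the last holds). Time passes only in rows, so rows that repeat a pose let the fingers close. It gives the time, the measured TCP pose, the force, the opening and the grip force at its end, in the units of the state.
- ctrl.get_state(): the state, without advancing time (a new reading comes with each control period).
- ctrl.read_camera(name): name is "side" or "top" or "wrist"; returns a dict with "image" (400x640x3 uint8, red, green, blue), "fovy" (degrees; the focal length in pixels is half the picture's height over the tangent of half this angle, whatever the lens; pixels are square), "cx", "cy" (the principal point, pixels), "extrinsics" (4x4, takes a point from camera to world coordinates). Camera axes: x right, y up, looking along -z (the intrinsics and any distortion apply to the point x, -y, -z); pixel columns grow to the right and rows downward; lengths in m; the calibration is good to about 2 mm. A picture is of the moment at which its call begins. There is no depth.
- ctrl.sign_off(): hands the job in; it is judged then, once.
The state is a dict: "time": time; "qpos": joint angles; "dq": joint speeds; "joint_efforts": joint torques, N m; "eef_pos": TCP position; "tcp_rot": TCP orientation; "contact_force": force on the tool from outside, world axes, zero at the start; "wrist_torque": the same for the moment, N m; "opening": opening from 0.0 (shut) to 1.0 (fully open); "finger_force": force on a finger pad.
Only numpy, scipy, OpenCV 4.12 (cv2) and the standard library are available. Lean on these libraries where they do the work, as an engineer would, in place of code of your own. Each camera call takes 0.05 s, during which the arm holds its last target. There are 200 camera calls.

## Task

Put the red socket caddy away on the blue sloped tool board: press the large end of its keyhole over the brass stud head, narrow slot up the slope, then slide the caddy down until it is fully home, flat on the board, with the yellow sprung catch clicked up behind its upper edge. The stud is clamped anywhere along a short cross slot, so look or feel for it. Let go of the caddy and leave the amber jar and the loose socket standing where they are.

Things in the scene. Friction and masses are not known exactly. Their poses are not given: they have to be found in the camera images.
- caddy_handle (a point): Centre of the black handle bar of the loose red socket caddy (0.45 kg). Bar 14 mm thick along x, 94 mm long along y, 18 mm high; this point is 48 mm above the underside of the caddy's plate. Posts 10 mm thick at y = +-42 mm carry it; between them it is free below (34 mm). x points towards the keyhole's slot end (up the slope when hung), z up out of the plate. It starts flat on the bench, z up.
- caddy: The same caddy's red plate: 110 mm along x, 170 mm along y, 5 mm thick; origin at the centre of its underside, 48 mm under the handle's centre, same axes. Chrome sockets fixed on it at y = +-66 mm stand up to 34 mm above the underside.
- keyhole (a point): Centre of the large end of the keyhole through the caddy's plate, on the underside, at x = -6 mm, y = 0 of the plate: an octagon 24 mm across flats. From it a slot 11 mm wide runs towards the caddy's +x; its closed end is at x = +19.5 mm of the plate, so a 7 mm stud neck comes to rest 22 mm from this point.
- panel: Blue board, fixed, tilted 22 degrees from level, 195 mm up the slope, 270 mm across. Origin on its face at the middle of a short black cross slot; x up the slope, y across to the left, z square out of the face towards robot and up. Face: x -105 to +90 mm, y +-135 mm. With the stud in the keyhole's large end the caddy plate's centre is at x = +6 mm; fully home at x = -16 mm, flat on the face.
- cross_slot (a point): Middle of the black cross slot (the board's origin). A stud stands square on the face at x = 0 of the board, clamped somewhere within +-18 mm along the slot (y); where is not measured and differs each time: see or feel for it. Neck 7 mm in diameter; brass head 18 mm in diameter, its underside 9 mm and its top 13 mm above the face.
- catch (a joint): Yellow sprung plunger, 10 mm in diameter, at x = +46 mm, y = 0 of the board, 6 mm proud of the face. 0 = up; grows as it is pressed in (m): 0.006 flush with the face, 0.0075 its stop; 1.4 N starts it, 2.6 N brings it flush. The caddy's plate presses it in when put over the stud and clears it when home; it then springs up behind the plate's upper edge.
- grease_jar: Amber jar with a white cap, 64 mm in diameter, 75 mm high, standing behind the middle of the bench; bystander. Origin at the centre of its underside.
- loose_socket: Loose chrome socket, 24 mm in diameter, 30 mm high, standing on the bench in the middle; bystander. Origin at the centre of its underside.
There are look-alikes about, which are no part of the job. Of the things like the caddy, leave any that is pink; of the rest the larger one is meant.

How it is judged:
By the outcome, as a careful person would: the job done as asked, in the order asked, and still so for the second after the job is handed in, with the robot touching nothing.
It also fails if it takes over 54 s, if anything falls off the work surface, if the arm or the gripper's body presses on something with over 40 N, if the wrist force passes 120 N, or if a joint passes its speed limit or range.

## Working session

There is one attempt and no reset: what is moved stays moved. The work goes in short steps, Python scripts to look and compute and a tool call to move; the robot and the scene stay as the last step left them, time stands still between calls to the robot, and variables do not carry over. Pictures are saved under pics/ and viewed, at most 10 in all, crops included, and the job is handed in when it is done.

Besides the shell and the picture viewer there is one more tool, called after "Emit:" as name(argument=value, ...) on one line, values as JSON. send_rows: Moves the arm, as the interface text tells. Its arguments: {"type":"object","properties":{"moves":{"type":"string"},"newtons":{"type":"number"}},"required":["moves"]}

```bash
ls; mkdir -p pics; python3 - <<'E'
from plant import ctrl
import cv2, numpy as np
for n in ["side","top"]:
    c=ctrl.read_camera(n); cv2.imwrite(f"pics/{n}0.png",c["image"][:,:,::-1])
    print(n,c["fovy"],c["cx"],c["cy"],np.round(c["extrinsics"],4).tolist(),[k for k in c])
s=ctrl.get_state(); print(s)
E
```

```text
pics
side 51.168759629813216 325.0467196980135 202.32287580997897 [[0.8781, 0.3311, -0.3455, 0.2348], [-0.4782, 0.5813, -0.6583, -0.6039], [-0.0172, 0.7433, 0.6688, 0.632], [0.0, 0.0, 0.0, 1.0]] ['image', 'fovy', 'cx', 'cy', 'extrinsics']
top 51.422858380959916 316.64405888357305 192.19981737314012 [[0.0262, 0.9861, -0.1643, 0.3478], [-0.9996, 0.0278, 0.0079, -0.0501], [0.0124, 0.164, 0.9864, 1.1489], [0.0, 0.0, 0.0, 1.0]] ['image', 'fovy', 'cx', 'cy', 'extrinsics']
{'time': 0.1, 'qpos': array([ 9.70006269e-01,  2.87119392e-01,  1.57806602e+00,  2.03131813e-06,
        1.27861465e+00, -1.50003961e-01]), 'dq': array([ 0.00093663, -0.00175422, -0.00121033, -0.00038162,  0.00117949,
        0.00080202]), 'joint_efforts': array([ 1.33419489e-03, -4.07294762e+01, -2.93702978e+01, -1.45634517e-04,
        3.39538608e-03,  2.57322931e-06]), 'eef_pos': array([0.293675  , 0.60702868, 0.20623818]), 'tcp_rot': array([ 2.23489636e-01,  9.74705681e-01, -1.02648555e-03, -4.05567798e-04]), 'contact_force': array([ 0.1749045 ,  0.05450601, -0.21376787]), 'wrist_torque': array([0.05435479, 0.08712571, 0.04809754]), 'finger_force': 0.0, 'opening': 0.999589183729218}
```

View pics/top0.png

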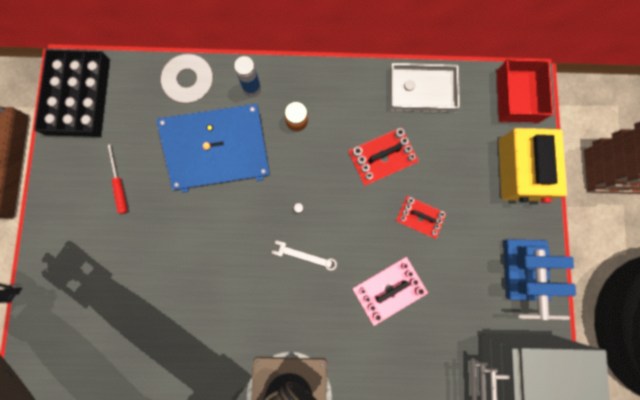

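View pics/side0.png

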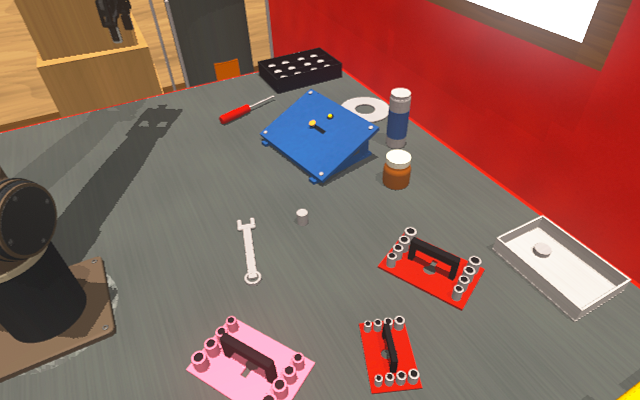

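```bash
cat > h.py <<'E'
import numpy as np, cv2
from scipy.optimize import least_squares
from scipy.spatial.transform import Rotation as R
from plant import ctrl
def proj(c,P):
    E=c["extrinsics"]; p=(np.atleast_2d(P)-E[:3,3])@E[:3,:3]
    f=200/np.tan(np.radians(c["fovy"]/2))
    return np.c_[c["cx"]+f*p[:,0]/-p[:,2], c["cy"]-f*p[:,1]/-p[:,2]]
def ray(c,uv):
    f=200/np.tan(np.radians(c["fovy"]/2))
    d=c["extrinsics"][:3,:3]@np.array([(uv[0]-c["cx"])/f,-(uv[1]-c["cy"])/f,-1.]); return c["extrinsics"][:3,3],d
def onz(c,uv,z):
    o,d=ray(c,uv); return o+d*(z-o[2])/d[2]
E
python3 - <<'E'
import cv2,numpy as np
t=cv2.imread("pics/top0.png");s=cv2.imread("pics/side0.png")
f=lambda im,x,y:cv2.resize(im[y:y+75,x:x+100] if 0 else im[y:y+100,x:x+133],(400,300),interpolation=cv2.INTER_CUBIC)
cv2.imwrite("pics/m.png",np.vstack([np.hstack([f(t,320,105),f(t,148,95)]),np.hstack([f(s,365,215),f(s,255,86)])]))
E
```

```text
(no output)
```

View pics/m.png

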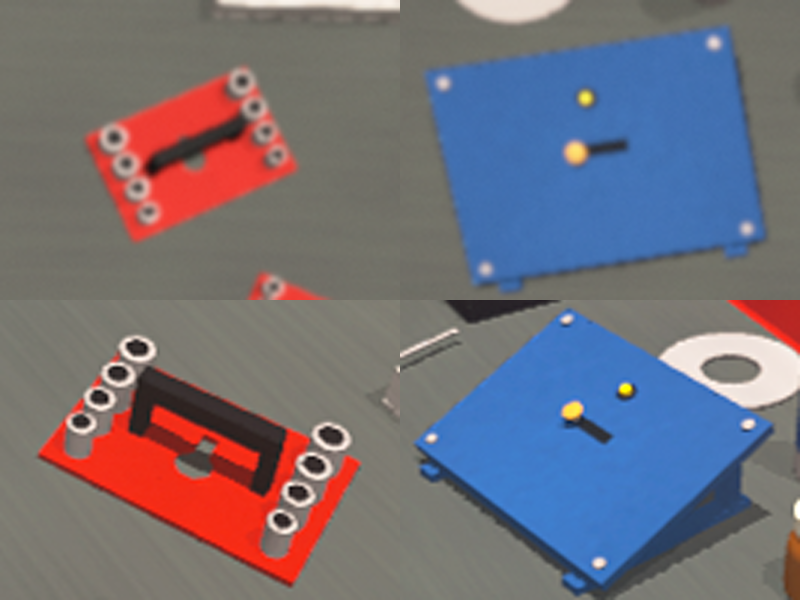

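```bash
cat > fit.py <<'E'
from h import *
T=ctrl.read_camera("top");S=ctrl.read_camera("side")
t=lambda x,y,x0,y0:(x/400*133+x0,y/3+y0)
cad=[(T,(55,85,5),t(88,135,320,105)),(T,(-55,-85,5),t(298,168,320,105)),(T,(-55,85,5),t(135,241,320,105)),
 (S,(-55,85,5),t(38,155,365,215)),(S,(-55,-85,5),t(295,285,365,215)),(S,(55,-85,5),t(360,163,365,215))]
brd=[(T,(90,135,0),t(27,72,148,95)),(T,(90,-135,0),t(328,27,148,95)),(T,(-105,-135,0),t(366,238,148,95)),(T,(-105,135,0),t(74,284,148,95)),(T,(46,0,6),t(186,98,148,95)),
 (S,(-105,135,0),t(15,142,255,86)),(S,(-105,-135,0),t(203,287,255,86)),(S,(90,-135,0),t(373,128,255,86)),(S,(90,135,0),t(170,8,255,86)),(S,(46,0,6),t(226,90,255,86))]
stud=[(T,t(175,152,148,95)),(S,t(172,111,255,86))]
def pose(p,tilt): return R.from_euler("ZY",[p[3],-tilt]),p[:3]
def fit(obs,tilt,p0,fixz=None):
    def f(p):
        r,o=pose(p,tilt)
        return np.concatenate([(proj(c,r.apply(np.array(l)/1e3)+o)[0]-uv) for c,l,uv in obs]+([[1e4*(p[2]-fixz)]] if fixz is not None else []))
    s=least_squares(f,p0); return s.x,np.round(s.fun,1)
if __name__=="__main__":
    pc,rc=fit(cad,0,[.5,-.2,0,.4],0.); print("caddy",pc.round(4),rc)
    pb,rb=fit(brd,np.radians(22),[.5,.25,.06,0]); print("board",pb.round(4),rb)
    r,o=pose(pb,np.radians(22))
    g=least_squares(lambda y:np.concatenate([proj(c,r.apply([0,y[0],.013])+o)[0]-uv for c,uv in stud]),[0.]); print("stud",g.x,g.fun)
    print("stud top only",[least_squares(lambda y:proj(c,r.apply([0,y[0],.013])+o)[0]-uv,[0.]).x for c,uv in stud])
    np.save("pb.npy",pb);np.save("pc.npy",pc)
E
python3 fit.py
```

```text
caddy [ 0.6465 -0.249  -0.      0.4452] [-0.1  1.   0.7  0.9  0.7  0.5  0.3 -1.1 -0.2 -0.4  0.8 -0.6 -0.1]
board [0.6545 0.2243 0.0511 0.1854] [-0.3 -0.4  0.3 -0.2 -0.2  0.1  0.1 -0.3  0.3  0.1 -0.1  0.7 -0.5  0.
  0.2 -0.7 -0.3  0.2  0.   0.2]
stud [0.01839611] [ 0.05392326  0.30869388 -0.01594313  0.00668183]
stud top only [array([0.01841572]), array([0.01836183])]
```

Emit:
send_rows(moves="0 0 0.107 -0.86 -0.77 0 1;0 0 0.107 -0.86 -0.77 0 1;0 0 0.107 -0.86 -0.77 0 1;0 0 0.107 -0.86 -0.77 0 1;0 0 0.107 -0.86 -0.77 0 1")

```text
time: 0.82
eef_pos: [0.3827, 0.3917, 0.2075]
tcp_rot: [0.534, 0.845, -0.0, 0.0]
contact_force: [-0.0, 0.9, -0.7]
opening: 1.0
finger_force: 0.0
```

```bash
cat >> h.py <<'E'
def rel(pos,rot,s=None,quiet=False):
    s=s or ctrl.get_state(); r=R.from_quat(s["tcp_rot"])
    t=(r.inv()*rot).as_rotvec()/(2*np.pi); d=r.inv().apply(np.array(pos)-s["eef_pos"])/.2
    print("t",round(s["time"],2),"turn",t.round(4),"shift",d.round(3),"q",s["qpos"].round(2),"F",s["contact_force"].round(1),"open",round(s["opening"],3),"ff",round(s["finger_force"],1))
def down(yaw,tilt=0):  # tool y along object x, tool z along object -z
    return R.from_euler("ZY",[yaw,-tilt])*R.from_matrix(np.array([[0,1,0],[1,0,0],[0,0,-1.]]))
pb=lambda: np.load("pb.npy"); pc=lambda: np.load("pc.npy")
E
python3 -c "
from h import *
p=np.load('pc.npy'); rel([p[0],p[1],.2],down(p[3]))"
```

```text
t 0.82 turn [-0.      0.0001 -0.0003] shift [-3.459 -0.183  0.039] q [ 0.61  0.01  1.89 -0.    1.25  0.17] F [-0.   0.9 -0.7] open 1.0 ff 0.0
```

Emit:
send_rows(moves="0 0 0 -0.9 -0.05 0 1;0 0 0 -0.9 -0.05 0 1;0 0 0 -0.9 -0.05 0 1")

```text
time: 1.2
eef_pos: [0.451, 0.2267, 0.2076]
tcp_rot: [0.532, 0.847, 0.0, 0.0]
contact_force: [-0.0, 0.6, 0.2]
opening: 1.0
finger_force: 0.0
```

Emit:
send_rows(moves="0 0 0 -0.9 -0.05 0 1;0 0 0 -0.9 -0.05 0 1;0 0 0 -0.9 -0.05 0 1")

```text
time: 1.58
eef_pos: [0.5204, 0.0598, 0.2077]
tcp_rot: [0.532, 0.847, 0.0, 0.0]
contact_force: [0.4, 0.7, -0.1]
opening: 0.996
finger_force: 0.0
```

Emit:
send_rows(moves="0 0 0 -0.9 -0.05 0 1;0 0 0 -0.9 -0.05 0 1;0 0 0 -0.9 -0.05 0 1")

```text
time: 1.95
eef_pos: [0.5896, -0.1069, 0.2075]
tcp_rot: [0.532, 0.847, 0.0, 0.0]
contact_force: [1.0, 0.8, 0.4]
opening: 0.997
finger_force: 0.0
```

Emit:
send_rows(moves="0 0 0 -0.75 -0.03 0 1;0 0 0 -0.75 -0.03 0 1;0 0 0 -0.75 -0.03 0 1;0 0 0 -0.75 -0.03 0 1")

```text
time: 2.45
eef_pos: [0.6487, -0.2445, 0.2065]
tcp_rot: [0.533, 0.846, 0.0, -0.0]
contact_force: [0.1, 0.4, -0.3]
opening: 1.0
finger_force: 0.0
```

```bash
python3 -c "
from h import *
p=np.load('pc.npy'); rel([p[0],p[1],.2],down(p[3]))
c=ctrl.read_camera('wrist');cv2.imwrite('pics/w1.png',c['image'][:,:,::-1])
L=R.from_euler('z',p[3]).apply(np.array([[55,85,5],[55,-85,5],[-55,-85,5],[-55,85,5],[7,0,57],[-7,0,57]])/1e3)+[p[0],p[1],0]
print(proj(c,L).round(0).tolist())"
```

```text
t 2.45 turn [-0.     -0.0002  0.0002] shift [-0.016 -0.019  0.032] q [-0.51  0.33  1.53  0.    1.29 -0.95] F [ 0.1  0.4 -0.3] open 1.0 ff 0.0
[[370.0, 89.0], [363.0, 244.0], [267.0, 244.0], [261.0, 89.0], [322.0, 183.0], [307.0, 183.0]]
```

View pics/w1.png

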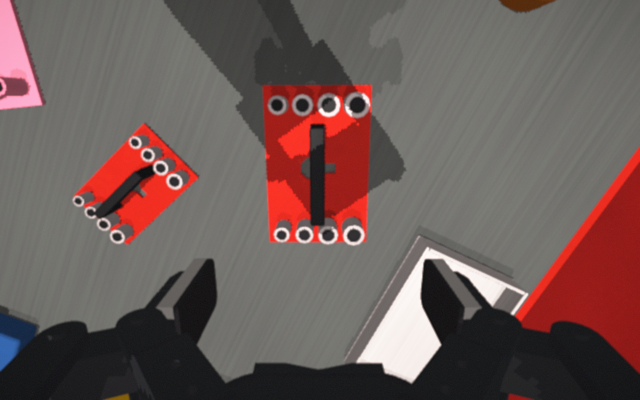

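Emit:
send_rows(moves="0 0 0 -0.008 -0.011 0.4 1;0 0 0 -0.008 -0.011 0.7 1;0 0 0 -0.008 -0.011 0.82 1;0 0 0 -0.008 -0.011 0.82 1;0 0 0 -0.008 -0.011 0.82 1;0 0 0 -0.008 -0.011 0.82 -1;0 0 0 -0.008 -0.011 0.82 -1;0 0 0 -0.008 -0.011 0.82 -1;0 0 0 -0.008 -0.011 0.82 -1;0 0 0 -0.008 -0.011 0.82 -1;0 0 0 -0.008 -0.011 0.82 -1;0 0 0 -0.008 -0.011 0.82 -1", newtons=70)

```text
time: 4.0
eef_pos: [0.6467, -0.246, 0.0434]
tcp_rot: [0.533, 0.846, -0.0, -0.0]
contact_force: [0.2, 0.2, 0.4]
opening: -0.001
finger_force: 0.0
```

```bash
python3 -c "
from h import *
c=ctrl.read_camera('wrist');s=ctrl.read_camera('side')
cv2.imwrite('pics/w2.png',np.vstack([cv2.resize(c['image'],(480,300)),cv2.resize(s['image'][190:310,350:542],(480,300))])[:,:,::-1])
print(ctrl.get_state())"
```

```text
{'time': 4.1, 'qpos': array([-5.09779353e-01,  4.84896156e-01,  1.63357463e+00,  3.07410659e-05,
        1.02324531e+00, -9.57426792e-01]), 'dq': array([ 6.37588700e-04,  2.01067998e-03, -2.69259873e-04, -1.29087152e-03,
       -9.14126774e-04,  6.32753640e-05]), 'joint_efforts': array([-4.28998072e-03, -4.44654608e+01, -2.58161724e+01, -3.67418652e-04,
        9.46502187e-04, -5.35028491e-06]), 'eef_pos': array([ 0.64670348, -0.24594566,  0.04344285]), 'tcp_rot': array([ 5.32526267e-01,  8.46413475e-01,  9.91010870e-06, -6.23132877e-05]), 'contact_force': array([-0.81760925, -0.19297422, -0.13820018]), 'wrist_torque': array([ 0.01747724, -0.04249571, -0.01932681]), 'finger_force': 0.0, 'opening': -0.000573812510562393}
```

View pics/w2.png

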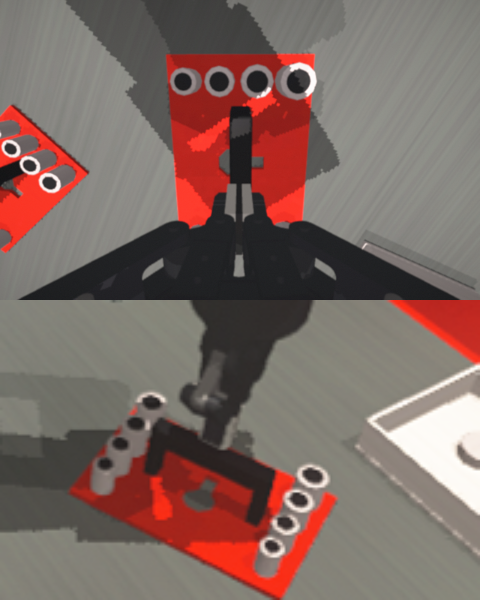

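```bash
python3 -c "
from h import *
c=ctrl.read_camera('wrist');s=ctrl.read_camera('side');t=ctrl.read_camera('top')
st=ctrl.get_state();e=st['eef_pos'];p=np.load('pc.npy')
r=R.from_quat(st['tcp_rot'])
print('cam in tool',r.inv().apply(c['extrinsics'][:3,3]-e).round(3),r.inv().apply(c['extrinsics'][:3,:3].T).round(2).tolist(),c['fovy'],ctrl.finger_overhang)
P=[e,e+[0,0,-.014],e+[0,0,.1],[p[0],p[1],.048]]+[R.from_euler('z',p[3]).apply([0,y,.057])+[p[0],p[1],0] for y in (-.047,.047)]
w=proj(c,P)*.75; q=(proj(s,P)-[350,190])*2.5+[0,300]
print(w.round(0).tolist(),q.round(0).tolist())"
```

```text
cam in tool [ 0.072 -0.    -0.167] [[-0.0, 1.0, 0.0], [0.96, 0.0, 0.28], [0.28, 0.0, -0.96]] 59.86504992401614 0.014
[[239.0, 183.0], [239.0, 175.0], [240.0, 306.0], [237.0, 189.0], [237.0, 256.0], [237.0, 123.0]] [[209.0, 457.0], [206.0, 469.0], [232.0, 358.0], [213.0, 455.0], [276.0, 476.0], [156.0, 420.0]]
```

```bash
python3 -c "
from h import *
c=ctrl.read_camera('wrist');s=ctrl.read_camera('side')
f=lambda im,x,y,w,h:cv2.resize(im[y:y+h,x:x+w],(400,400),interpolation=cv2.INTER_CUBIC)
cv2.imwrite('pics/w3.png',np.hstack([f(c['image'],240,200,160,160),f(s['image'],395,210,80,80)])[:,:,::-1])"
```

```text
(no output)
```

View pics/w3.png

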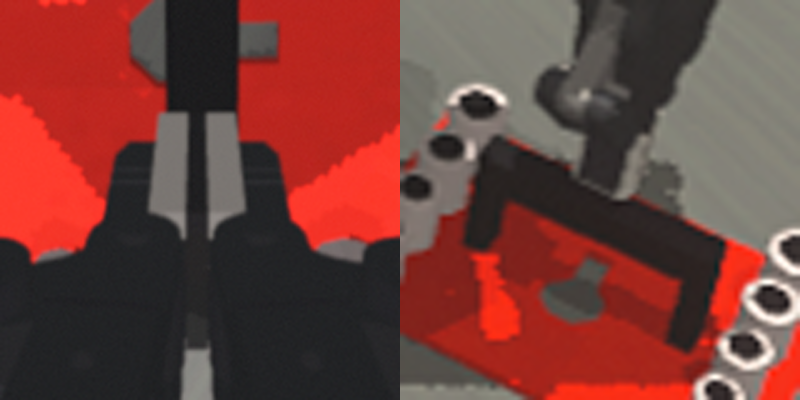

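Emit:
send_rows(moves="0 0 0 0 0 0 1;0 0 0 0 0 0 1;0 0 0 0 0 0 1;0 0 0 0 0 0 1;0 0 0 0 0 0 1;0 0 0 0 0 0.05 1;0 0 0 0 0 0.1 1;0 0 0 0 0 0.13 1;0 0 0 0 0 0.13 1")

```text
time: 5.48
eef_pos: [0.646, -0.2456, 0.0162]
tcp_rot: [0.532, 0.846, -0.0, -0.001]
contact_force: [0.7, 0.1, 0.1]
opening: 1.0
finger_force: 0.0
```

Emit:
send_rows(moves="0 0 0 0 0 0 -1;0 0 0 0 0 0 -1;0 0 0 0 0 0 -1;0 0 0 0 0 0 -1;0 0 0 0 0 0 -1;0 0 0 0 0 0 -1;0 0 0 0 0 0 -1", newtons=70)

```text
time: 6.35
eef_pos: [0.6472, -0.2461, 0.0181]
tcp_rot: [0.533, 0.846, 0.0, 0.0]
contact_force: [1.1, 0.9, 2.5]
opening: 0.143
finger_force: 71.0
```

Emit:
send_rows(moves="0 0 0 0 0 -0.15 -1;0 0 0 0 0 -0.4 -1;0 0 0 0 0 -0.75 -1;0 0 0 0 0 -0.75 -1;0 0 0 0 0 -0.75 -1")

```text
time: 6.98
eef_pos: [0.6455, -0.2454, 0.1652]
tcp_rot: [0.532, 0.846, -0.0, -0.002]
contact_force: [0.1, -0.0, -6.7]
opening: 0.147
finger_force: 70.1
```

```bash
cat >> h.py <<'E'
def onboard(x,y,h,dx=0.,dz=.0181): # eef pose for caddy origin at board (x,y,h); dx = caddy origin in tool x
    p=pb(); r=R.from_euler("ZY",[p[3],-np.radians(22)])
    return r.apply([x,y-dx,h+dz])+p[:3], down(p[3],np.radians(22))
E
python3 -c "
from h import *
q,r=onboard(.006,.0184,.08); print(q); rel(q,r)"
```

```text
[0.62041905 0.23660584 0.14433579]
t 6.97 turn [-0.0612 -0.0084  0.0412] shift [2.227 0.931 0.108] q [-0.51  0.36  1.57 -0.    1.22 -0.96] F [ 0.1 -0.  -6.7] open 0.147 ff 70.1
```

Emit:
send_rows(moves="0 0 0 0.35 0.13 -0.05 -1;0 0 0 0.8 0.32 -0.1 -1;0 0 0 0.8 0.32 -0.1 -1;0 0 0 0.8 0.32 -0.1 -1")

```text
time: 7.48
eef_pos: [0.6324, -0.0696, 0.1826]
tcp_rot: [0.53, 0.848, -0.001, -0.004]
contact_force: [-0.1, -0.0, -5.5]
opening: 0.142
finger_force: 70.1
```

Emit:
send_rows(moves="0 0 0 0.35 0.13 0 -1;0 0 0 0.75 0.32 0 -1;0 0 0 0.75 0.32 0 -1;0 0 0 0.75 0.32 0 -1")

```text
time: 7.98
eef_pos: [0.6256, 0.091, 0.1831]
tcp_rot: [0.531, 0.847, -0.002, -0.003]
contact_force: [-0.1, -0.4, -4.5]
opening: 0.143
finger_force: 70.1
```

```bash
python3 -c "
from h import *
q,r=onboard(.006,.0184,.08); print(q); rel(q,r)"
```

```text
[0.62041905 0.23660584 0.14433579]
t 7.97 turn [-0.0618 -0.0085  0.0417] shift [0.666 0.295 0.194] q [-0.02  0.22  1.7   0.    1.23 -0.47] F [-0.1 -0.4 -4.5] open 0.143 ff 70.1
```

Emit:
send_rows(moves="-0.02 -0.003 0.014 0.2 0.1 0.05 -1;-0.04 -0.006 0.028 0.45 0.2 0.1 -1;-0.0618 -0.0085 0.0417 0.666 0.295 0.15 -1;-0.0618 -0.0085 0.0417 0.666 0.295 0.194 -1;-0.0618 -0.0085 0.0417 0.666 0.295 0.194 -1;-0.0618 -0.0085 0.0417 0.666 0.295 0.194 -1")

```text
time: 8.72
eef_pos: [0.6243, 0.2327, 0.1484]
tcp_rot: [0.628, 0.753, 0.148, 0.125]
contact_force: [0.4, -0.2, -6.1]
opening: 0.145
finger_force: 70.0
```

```bash
python3 -c "
from h import *
q,r=onboard(.006,.0184,.08); print(q); rel(q,r)
s=ctrl.read_camera('side');t=ctrl.read_camera('top')
f=lambda im,x,y:cv2.resize(im[y:y+100,x:x+133],(400,300),interpolation=cv2.INTER_CUBIC)
w=ctrl.read_camera('wrist')
cv2.imwrite('pics/b1.png',np.vstack([np.hstack([f(t['image'],140,85),f(s['image'],250,70)]),np.hstack([cv2.resize(w['image'],(480,300)),np.zeros((300,320,3),np.uint8)])])[:,:,::-1])
e=ctrl.get_state();r=R.from_quat(e['tcp_rot']);
L=[[85,55],[-85,55],[-85,-55],[85,-55]]
P=np.array([r.apply(np.array([a,b,13.1])/1e3)+e['eef_pos'] for a,b in L])
m=lambda c,x,y,o:((proj(c,P)-[x,y])*3+o).round(0).tolist()
print(m(t,140,85,[0,0]),m(s,250,70,[400,0]),(proj(w,P)*.75+[0,300]).round().tolist())
"
```

```text
[0.62041905 0.23660584 0.14433579]
t 8.72 turn [ 0.0009  0.0006 -0.0007] shift [ 0.023 -0.022  0.013] q [ 0.21  0.12  1.92 -0.02  0.71  0.04] F [ 0.4 -0.2 -6.1] open 0.145 ff 70.0
[[67.0, 127.0], [273.0, 98.0], [297.0, 228.0], [96.0, 257.0]] [[555.0, 12.0], [685.0, 84.0], [584.0, 176.0], [462.0, 94.0]] [[324.0, 353.0], [305.0, 570.0], [173.0, 570.0], [154.0, 353.0]]
```

View pics/b1.png

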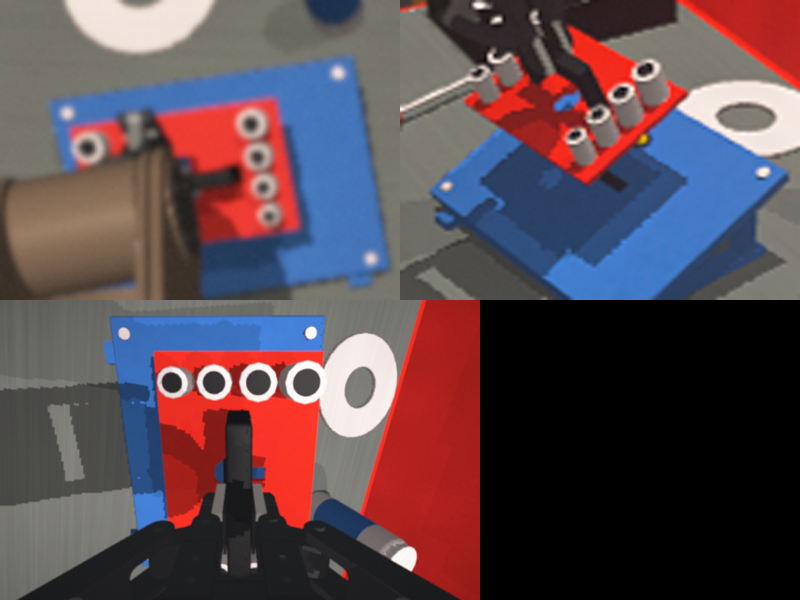

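```bash
cat > chk.py <<'E'
from h import *
def chk(show=True):
    C={n:ctrl.read_camera(n) for n in ("side","top")}
    e=ctrl.get_state();r=R.from_quat(e['tcp_rot'])
    L=np.array([[85,55],[-85,55],[-85,-55],[85,-55]])
    P=np.array([r.apply(np.array([a,b,z])/1e3)+e['eef_pos'] for z in (13.1,18.1) for a,b in L])
    for n,c in C.items():
        q=proj(c,P); im=c["image"].astype(int); lo=q.min(0)-12; hi=q.max(0)+12
        m=((im[...,0]>110)&(im[...,1]<75)&(im[...,2]<75)).astype(np.uint8)
        M=np.zeros_like(m); a,b,cc,d=[int(v) for v in (*lo,*hi)]; M[b:d,a:cc]=m[b:d,a:cc]
        v,u=np.nonzero(M); pts=np.c_[u,v]
        out=[]
        for k in range(4):
            dr=q[k]-q.mean(0); dr/=np.linalg.norm(dr); s=pts@dr; o=pts[s>=s.max()-.8].mean(0); out.append((o-q[k]).round(1).tolist())
        print(n,"pred",q[:4].round(1).tolist(),"obs-pred",out)
chk()
E
python3 chk.py; python3 -c "
from h import *
q,r=onboard(.006,.0184,.08); rel(q,r)"
```

```text
side pred [[301.6, 74.0], [344.8, 98.0], [311.1, 128.6], [270.3, 101.3]] obs-pred [[-43.6, -3.0], [11.2, -31.5], [0.4, 1.4], [-12.3, -30.3]]
top pred [[162.3, 127.6], [230.8, 117.7], [238.8, 161.1], [172.0, 171.0]] obs-pred [[3.7, 13.4], [-1.3, 2.3], [-1.1, -2.1], [-5.5, -30.0]]
t 8.97 turn [ 0.0012  0.0005 -0.0006] shift [ 0.017 -0.024  0.017] q [ 0.21  0.12  1.92 -0.02  0.71  0.04] F [ 0.3 -0.7 -5.3] open 0.143 ff 70.0
```

```bash
python3 -c "
from h import *
q,r=onboard(.006,.0184,.022,-.0015); rel(q,r)"
```

```text
t 8.97 turn [ 0.0012  0.0005 -0.0006] shift [ 0.026 -0.027  0.307] q [ 0.21  0.12  1.92 -0.02  0.71  0.04] F [ 0.3 -0.7 -5.3] open 0.143 ff 70.0
```

Emit:
send_rows(moves="0.0012 0.0005 -0.0006 0.026 -0.027 0.1 -1;0.0012 0.0005 -0.0006 0.026 -0.027 0.2 -1;0.0012 0.0005 -0.0006 0.026 -0.027 0.307 -1;0.0012 0.0005 -0.0006 0.026 -0.027 0.307 -1;0.0012 0.0005 -0.0006 0.026 -0.027 0.307 -1;0.0012 0.0005 -0.0006 0.026 -0.027 0.307 -1")

```text
time: 9.72
eef_pos: [0.64, 0.243, 0.0894]
tcp_rot: [0.627, 0.756, 0.146, 0.121]
contact_force: [0.6, -0.0, -4.3]
opening: 0.14
finger_force: 70.5
```

```bash
python3 -c "
from h import *
q,r=onboard(.006,.0184,.022,-.0015); rel(q,r)
w=ctrl.read_camera('wrist');s=ctrl.read_camera('side')
f=lambda im,x,y,w,h:cv2.resize(im[y:y+h,x:x+w],(400,300),interpolation=cv2.INTER_CUBIC)
p=np.load('pb.npy');rb=R.from_euler('ZY',[p[3],-np.radians(22)]);P=rb.apply([[0,.0184,.013]])+p[:3]
a=proj(s,P)[0];b=proj(w,P)[0];print(a,b)
cv2.imwrite('pics/b2.png',np.hstack([f(s['image'],int(a[0])-40,int(a[1])-30,80,60),f(w['image'],240,190,160,120)])[:,:,::-1])
"
```

```text
t 9.72 turn [-0.0004 -0.0001  0.0001] shift [-0.006  0.008 -0.003] q [ 0.22  0.24  1.9  -0.02  0.62  0.05] F [ 0.6 -0.  -4.3] open 0.14 ff 70.5
[312.17313163 123.00607975] [311.61399419 229.51899854]
```

View pics/b2.png

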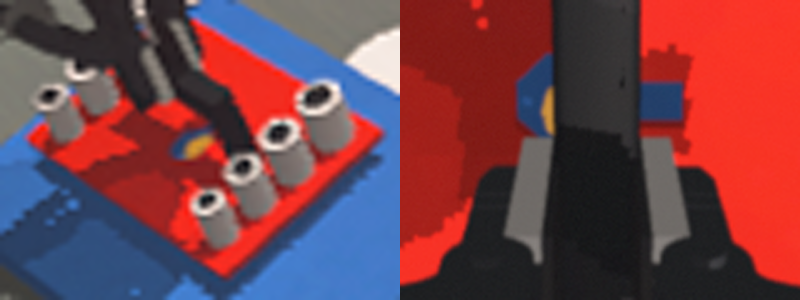

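```bash
python3 -c "
from h import *
w=ctrl.read_camera('wrist');s=ctrl.read_camera('side')
e=ctrl.get_state();r=R.from_quat(e['tcp_rot'])
# keyhole centre on plate top: caddy (-6,0,5): tool x=0,y=-6,z=13.1
K=r.apply(np.array([[0,-6,13.1],[0,-18,13.1],[12,-6,13.1],[-12,-6,13.1],[5.5,19.5,13.1],[-5.5,19.5,13.1]])/1e3)+e['eef_pos']
a=np.array([312,123])-[40,30]
print('wrist',((proj(w,K)-[240,190])*2.5+[400,0]).round().tolist()); print('side',((proj(s,K)-a)*5).round().tolist())
p=np.load('pb.npy');rb=R.from_euler('ZY',[p[3],-np.radians(22)])
for y in (.012,.0184): 
  P=rb.apply([[0,y,.013],[-.009,y,.013]])+p[:3]; print(y,((proj(w,P)-[240,190])*2.5+[400,0]).round().tolist(),((proj(s,P)-a)*5).round().tolist())
for n,c,(u0,v0,u1,v1) in (('w',w,(240,190,400,310)),('s',s,(272,93,352,153))):
  im=c['image'][v0:v1,u0:u1].astype(int); m=(im[...,0]>130)&(im[...,1]>90)&(im[...,2]<110)&(im[...,0]-im[...,2]>60)
  v,u=np.nonzero(m); k=2.5 if n=='w' else 5; print(n,len(u),(u.min()*k,u.max()*k,v.min()*k,v.max()*k),(u.mean()*k,v.mean()*k))
"
```

```text
wrist [[571.0, 110.0], [517.0, 110.0], [571.0, 59.0], [572.0, 159.0], [687.0, 87.0], [685.0, 133.0]]
side [[187.0, 132.0], [170.0, 147.0], [173.0, 122.0], [201.0, 141.0], [216.0, 96.0], [229.0, 104.0]]
0.012 [[579.0, 124.0], [542.0, 124.0]] [[208.0, 155.0], [196.0, 166.0]]
0.0184 [[579.0, 99.0], [541.0, 99.0]] [[201.0, 150.0], [188.0, 161.0]]
w 55 (np.float64(142.5), np.float64(272.5), np.float64(90.0), np.float64(160.0)) (np.float64(151.6818181818182), np.float64(111.63636363636364))
s 52 (np.int64(70), np.int64(350), np.int64(65), np.int64(240)) (np.float64(230.1923076923077), np.float64(152.01923076923077))
```

Emit:
send_rows(moves="-0.0004 -0.0001 0.0001 -0.0225 0.008 0 -1;-0.0004 -0.0001 0.0001 -0.0225 0.008 0.02 -1;-0.0004 -0.0001 0.0001 -0.0225 0.008 0.03 -1;-0.0004 -0.0001 0.0001 -0.0225 0.008 0.03 -1;-0.0004 -0.0001 0.0001 -0.0225 0.008 0.03 -1")

```text
time: 10.55
eef_pos: [0.6451, 0.2392, 0.0848]
tcp_rot: [0.627, 0.755, 0.147, 0.122]
contact_force: [-0.1, -0.6, -4.3]
opening: 0.141
finger_force: 70.5
```

```bash
python3 -c "
from h import *
q,r=onboard(.006,.017,.016,0); rel(q,r)
w=ctrl.read_camera('wrist');s=ctrl.read_camera('side')
e=ctrl.get_state();r=R.from_quat(e['tcp_rot'])
f=lambda im,x,y,w,h:cv2.resize(im[y:y+h,x:x+w],(400,400),interpolation=cv2.INTER_CUBIC)
cv2.imwrite('pics/b3.png',np.hstack([f(s['image'],290,100,50,50),f(w['image'],270,190,80,80)])[:,:,::-1])
K=r.apply(np.array([[0,-6,13.1],[0,-18,13.1],[12,-6,13.1],[-12,-6,13.1],[5.5,19.5,13.1],[-5.5,19.5,13.1]])/1e3)+e['eef_pos']
g=lambda P:print(((proj(s,P)-[290,100])*8).round().tolist(),((proj(w,P)-[270,190])*5+[400,0]).round().tolist())
g(K);p=np.load('pb.npy');rb=R.from_euler('ZY',[p[3],-np.radians(22)])
g(rb.apply([[0,.017,.013],[-.009,.017,.013],[0,.008,.013],[0,.026,.013]])+p[:3])
"
```

```text
t 10.55 turn [0.0003 0.     0.0001] shift [ 0.003 -0.003 -0.002] q [ 0.21  0.25  1.9  -0.02  0.6   0.04] F [-0.1 -0.6 -4.3] open 0.141 ff 70.5
[[175.0, 169.0], [148.0, 193.0], [152.0, 154.0], [198.0, 184.0], [221.0, 111.0], [242.0, 124.0]] [[591.0, 219.0], [483.0, 219.0], [590.0, 116.0], [592.0, 318.0], [822.0, 172.0], [819.0, 265.0]]
[[180.0, 186.0], [160.0, 204.0], [197.0, 197.0], [163.0, 175.0]] [[586.0, 189.0], [508.0, 189.0], [587.0, 261.0], [586.0, 115.0]]
```

View pics/b3.png

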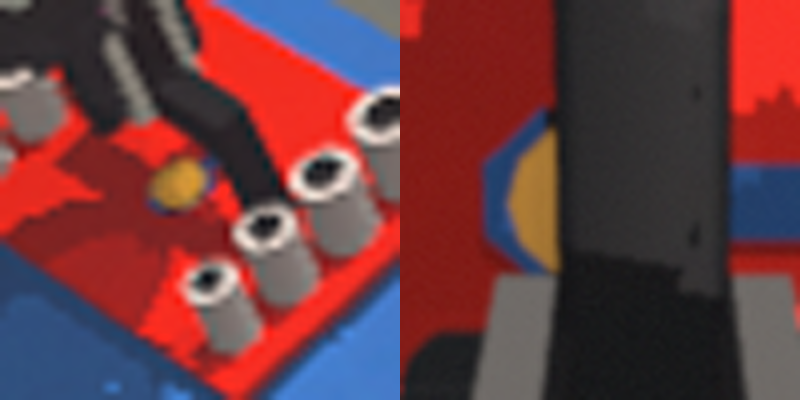

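Emit:
send_rows(moves="0 0 0 -0.006 -0.002 0.01 -1;0 0 0 -0.006 -0.002 0.02 -1;0 0 0 -0.006 -0.002 0.03 -1;0 0 0 -0.006 -0.002 0.04 -1;0 0 0 -0.006 -0.002 0.04 -1")

```text
time: 11.28
eef_pos: [0.6478, 0.2386, 0.0791]
tcp_rot: [0.626, 0.756, 0.147, 0.122]
contact_force: [-7.7, -1.5, 4.9]
opening: 0.142
finger_force: 72.2
```

```bash
python3 -c "
from h import *
q,r=onboard(.006,.016,.008,0); rel(q,r);print(r.inv().apply(ctrl.get_state()['contact_force']),ctrl.get_state()['wrist_torque'])"
```

```text
t 11.28 turn [0.0002 0.     0.0002] shift [ 0.004 -0.004  0.006] q [ 0.21  0.27  1.89 -0.02  0.6   0.04] F [-7.7 -1.5  4.9] open 0.142 ff 72.2
[-5.37750737e-03 -5.44312791e+00 -7.49756784e+00] [-0.23585215  1.17755615  0.02832536]
```

Emit:
send_rows(moves="0 0 0 0 0 -0.01 -1;0 0 0 0 0 -0.02 -1;0 0 0 0 0 -0.02 -1")

```text
time: 11.65
eef_pos: [0.6467, 0.2383, 0.0812]
tcp_rot: [0.627, 0.755, 0.148, 0.123]
contact_force: [-0.8, 1.9, -3.2]
opening: 0.141
finger_force: 70.7
```

Emit:
send_rows(moves="0 0 0 0 -0.01 0 -1;0 0 0 0 -0.01 0.01 -1;0 0 0 0 -0.01 0.02 -1;0 0 0 0 -0.01 0.02 -1;0 0 0 0 -0.01 0.02 -1")

```text
time: 12.28
eef_pos: [0.646, 0.2378, 0.0783]
tcp_rot: [0.627, 0.756, 0.147, 0.122]
contact_force: [-7.7, -2.4, 7.9]
opening: 0.14
finger_force: 72.4
```

```bash
cat > st.py <<'E'
from h import *
q,r=onboard(0,0,0,0); s=ctrl.get_state(); p=pb(); b=R.from_euler("ZY",[p[3],-np.radians(22)])
print("t",s["time"],"caddy in board mm",(b.inv().apply(s["eef_pos"]-p[:3])*1e3-[0,0,18.1]).round(1),"F board (weight removed)",b.inv().apply(s["contact_force"]+[0,0,4.4]).round(1),"M",b.inv().apply(s["wrist_torque"]).round(2),"turn err",((R.from_quat(s["tcp_rot"]).inv()*r).as_rotvec()*57.3).round(2),"open",s["opening"].round(3))
E
python3 st.py
```

```text
Traceback (most recent call last):
  File "st.py", line 3, in <module>
    print("t",s["time"],"caddy in board mm",(b.inv().apply(s["eef_pos"]-p[:3])*1e3-[0,0,18.1]).round(1),"F board (weight removed)",b.inv().apply(s["contact_force"]+[0,0,4.4]).round(1),"M",b.inv().apply(s["wrist_torque"]).round(2),"turn err",((R.from_quat(s["tcp_rot"]).inv()*r).as_rotvec()*57.3).round(2),"open",s["opening"].round(3))
                                                                                                                                                                                                                                                                                                                        ^^^^^^^^^^^^^^^^^^
AttributeError: 'float' object has no attribute 'round'
```

```bash
sed -i 's/s\["opening"\].round(3)/round(s["opening"],3)/' st.py; python3 st.py; cat > asc.py <<'E'
from h import *
def asc(n,u0,u1,v0,v1):
    im=ctrl.read_camera(n)["image"].astype(int)
    for v in range(v0,v1):
        l=""
        for u in range(u0,u1):
            r,g,b=im[v,u]
            l+= "#" if max(r,g,b)<60 else "Y" if r>b+40 and g>b+25 else "r" if r>g+50 else "b" if b>r+25 else "."
        print(v,l)
asc("wrist",282,352,200,256); asc("side",300,325,110,132)
E
python3 asc.py
```

```text
t 12.275 caddy in board mm [ 4.8 14.9  9.3] F board (weight removed) [-2.8 -1.  14.4] M [-0.23  1.09  0.  ] turn err [0.05 0.04 0.05] open 0.14
200 rrrrrrrrrrrrrrrrrrr##################################.rrrrrrrrrrrrrrrr
201 rrrrrrrrrrrrrrrrrrr##################################.rrrrrrrrrrrrrrrr
202 rrrrrrrrrrrrrrrrrrr##################################.rrrrrrrrrrrrrrrr
203 rrrrrrrrrrrrrrrrrrr##################################.rrrrrrrrrrrrrrrr
204 rrrrrrrrrrrrrrrrrrr##################################.rrrrrrrrrrrrrrrr
205 rrrrrrrrrrrrrrrrrrr##################################.rrrrrrrrrrrrrrrr
206 rrrrrrrrrrrrrrrrrrr##################################.rrrrrrrrrrrrrrrr
207 rrrrrrrrrrrrrrrrrrr##################################.rrrrrrrrrrrrrrrr
208 rrrrrrrrrrrrrrrrrrr##################################.rrrrrrrrrrrrrrrr
209 rrrrrrrrrrrrrrrrrrr##################################.rrrrrrrrrrrrrrrr
210 rrrrrrrrrrrrrrrrrrr##################################.rrrrrrrrrrrrrrrr
211 rrrrrrrrrrrrrrrrr..##################################.rrrrrrrrrrrrrrrr
212 rrrrrrrrrrrrrrr.bbb#################################
[... 3203 characters left out ...]
#########################............rrr
110 ####....#####..rrrrrrrrrr
111 #####...######.rrrrrrrrrr
112 #####....######.rrrrrrrrr
113 ######...########.rrrrrrr
114 .#####....#########.rrrrr
115 r######...##########.rrrr
116 rr####.....##########rrrr
117 rr####...rrr##########rrr
118 rr.#.rrrrrrrr.########rrr
119 rrrrrrrrrrrrrr.########rr
120 rrrrrrrrrrrYYYYr#######rr
121 rrrrrrrrrYYYYYYY..######r
122 rrrrrrrrrYYYYYYYbb######r
123 rrrrrrrrrYYYYYY.b.r######
124 rrrrrrrrrYYYYYY.brr######
125 rrrrrrrrrrYYYY.#.rrr#####
126 rrrrrrrrr.bb..##rrrr#####
127 rrrrrrrrr.bbb##rrrrrr##..
128 rrrrrrrrrr.bb.rrrrrrr....
129 rrrrrrrrrrrrrrrrrrrrr..##
130 rrrrrrrrrrrrrrrrrrrrr.###
131 rrrrrrrrrrrrrrrrrrrr..##.
```

Emit:
send_rows(moves="0 0 0 0 0.004 -0.02 -1;0 0 0 0 0.004 -0.03 -1;0 0 0 0 0.004 -0.03 -1;0 0 0 0 0.004 -0.03 -1")

```text
time: 12.88
eef_pos: [0.6445, 0.2377, 0.082]
tcp_rot: [0.627, 0.755, 0.147, 0.122]
contact_force: [-0.2, 0.3, -3.7]
opening: 0.138
finger_force: 70.7
```

```bash
python3 st.py
```

```text
t 12.875 caddy in board mm [ 4.8 15.  13.3] F board (weight removed) [0.2 0.4 0.7] M [-0.18  0.42  0.03] turn err [0.08 0.02 0.03] open 0.138
```

Emit:
send_rows(moves="0 0 0 0 0 0.01 -1;0 0 0 0 0 0.015 -1;0 0 0 0 0 0.02 -1;0 0 0 0 0 0.02 -1")

```text
time: 13.38
eef_pos: [0.6459, 0.238, 0.0785]
tcp_rot: [0.627, 0.755, 0.147, 0.122]
contact_force: [-1.2, -1.3, -4.2]
opening: 0.143
finger_force: 70.8
```

```bash
python3 st.py
```

```text
t 13.375 caddy in board mm [ 4.8 15.1  9.5] F board (weight removed) [-1.2 -1.   0.7] M [-0.2   0.54 -0.07] turn err [0.06 0.01 0.03] open 0.143
```

Emit:
send_rows(moves="0 0 0 0 0 0.005 -1;0 0 0 0 0 0.01 -1;0 0 0 0 0 0.01 -1;0 0 0 0 0 0.01 -1")

```text
time: 13.88
eef_pos: [0.646, 0.2379, 0.0783]
tcp_rot: [0.627, 0.756, 0.146, 0.122]
contact_force: [-9.5, -3.9, 6.5]
opening: 0.143
finger_force: 72.6
```

```bash
python3 st.py
```

```text
t 13.875 caddy in board mm [ 4.8 15.   9.2] F board (weight removed) [-5.3 -2.1 13.9] M [-0.36  1.46 -0.01] turn err [-0.04  0.04  0.05] open 0.143
```

```bash
cat > rend.py <<'E'
from h import *
from scipy.optimize import differential_evolution
e=ctrl.get_state();r=R.from_quat(e['tcp_rot'])
C={n:ctrl.read_camera(n) for n in ("wrist","side")}
B={"wrist":(282,352,200,244),"side":(304,322,117,131)}
SS={"wrist":2,"side":6}
a=np.arange(8)*np.pi/4+np.pi/8; oc=np.c_[12/np.cos(np.pi/8)*np.cos(a)-6,12/np.cos(np.pi/8)*np.sin(a)]
sl=np.array([[-6,-5.5],[19.5,-5.5],[19.5,5.5],[-6,5.5]]); th=np.linspace(0,2*np.pi,40); ci=9*np.c_[np.cos(th),np.sin(th)]
lab={}
for n,c in C.items():
    u0,u1,v0,v1=B[n]; im=c["image"].astype(int)[v0:v1,u0:u1]; r_,g_,b_=im[...,0],im[...,1],im[...,2]
    ok=im.max(2)>=60
    if n=="side": ok&=~((abs(r_-b_)<25)&(abs(r_-g_)<25))
    lab[n]=(((r_>b_+40)&(g_>b_+25)).astype(float),(b_>r_+25).astype(float),ok)
def mask(n,pts,z,sh):
    u0,u1,v0,v1=B[n];k=SS[n]
    P=r.apply(np.c_[pts[:,1],pts[:,0],18.1-z*np.ones(len(pts))]/1e3)+e["eef_pos"]
    q=((proj(C[n],P)+sh-[u0,v0]+.5)*k*16).astype(int)
    m=np.zeros(((v1-v0)*k,(u1-u0)*k),np.uint8); cv2.fillPoly(m,[q],1,shift=4); return m
def cost(p):
    rx,ry,g=p[:3]; s=0
    for i,n in enumerate(C):
        sh=p[3+2*i:5+2*i]; A=[(mask(n,oc,z,sh)|mask(n,sl,z,sh)) for z in (0,5)]; ap=A[0]&A[1]
        hd=mask(n,ci+[rx-6,ry],g,sh)|mask(n,ci+[rx-6,ry],g-4,sh)
        if g>0: ap=ap|(mask(n,ci+[rx-6,ry],g,sh)&A[1])
        k=SS[n]; d=lambda m:cv2.resize(m.astype(np.float32),None,fx=1/k,fy=1/k,interpolation=cv2.INTER_AREA)
        Y,b,ok=lab[n]; w={"wrist":1,"side":2.5}[n]
        s+=w*((abs(d(ap&hd)-Y)+abs(d(ap*(1-hd))-b))*ok).sum()
    return s
if __name__=="__main__":
    for seed in (0,1):
        o=differential_evolution(cost,[(-8,8),(-8,8),(-8,6)]+[(-5,5)]*2+[(-3,3)]*2,seed=seed,maxiter=120,popsize=10,tol=1e-4)
        print(o.x.round(2),round(o.fun,1))
E
time python3 rend.py
```

```text
[ 1.47  0.07  5.98 -0.31 -2.18 -0.98 -0.89] 101.7
[ 1.31 -0.07  5.93 -0.37 -2.19 -0.98 -1.06] 102.0
real	0m11.099s
user	0m10.860s
sys	0m0.051s
```

```bash
sed -i 's/(-8,6)\]/(-8,14)]/' rend.py; python3 rend.py; python3 - <<'E'
from rend import *
o=lambda g:differential_evolution(lambda p:cost([p[0],p[1],g,*p[2:]]),[(-8,8),(-8,8)]+[(-5,5)]*2+[(-3,3)]*2,seed=0,maxiter=60,popsize=8)
for g in (-2,0,3,6,9,12):
    q=o(g); print(g,round(q.fun,1),q.x.round(1))
E
```

```text
[ 1.66  1.14  8.99 -0.29 -2.12 -0.48 -0.18] 88.9
[ 1.64  1.13  8.91 -0.25 -2.13 -0.49 -0.2 ] 88.9
-2 184.0 [ 1.  -2.7 -0.5 -1.9 -1.3 -2.4]
0 152.1 [ 1.2 -2.1 -0.4 -2.2 -1.5 -2.7]
3 115.6 [ 1.3 -1.  -0.4 -2.2 -1.5 -1.7]
6 101.0 [ 1.5  0.  -0.4 -2.2 -1.2 -1. ]
9 91.0 [ 1.7  1.2 -0.3 -2.2 -0.5 -0. ]
12 104.4 [ 1.8  2.1 -0.3 -2.2 -0.1  0.8]
```

```bash
python3 -c "
from h import *
w=ctrl.read_camera('wrist');s=ctrl.read_camera('side')
f=lambda im,x,y,w,h,W,H:cv2.resize(im[y:y+h,x:x+w],(W,H),interpolation=cv2.INTER_CUBIC)
cv2.imwrite('pics/b4.png',np.hstack([f(s['image'],255,75,120,120,500,500),f(w['image'],140,50,300,500*0+350,300,500)])[:,:,::-1])
e=ctrl.get_state();r=R.from_quat(e['tcp_rot'])
L=[[a,b,z] for z in (13.1,18.1) for a,b in [[85,55],[-85,55],[-85,-55],[85,-55]]]
P=r.apply(np.array(L)/1e3)+e['eef_pos']
print(((proj(s,P)-[255,75])*500/120).round().tolist(),((proj(w,P)-[140,50])*[1,500/350]+[500,0]).round().tolist())
p=np.load('pb.npy');rb=R.from_euler('ZY',[p[3],-np.radians(22)])
P=rb.apply([[.09,.135,0],[.09,-.135,0],[-.105,-.135,0],[-.105,.135,0],[.046,0,.006]])+p[:3]
print(((proj(s,P)-[255,75])*500/120).round().tolist(),((proj(w,P)-[140,50])*[1,500/350]+[500,0]).round().tolist())
"
```

```text
[[227.0, 90.0], [401.0, 193.0], [269.0, 314.0], [103.0, 199.0], [229.0, 95.0], [403.0, 199.0], [272.0, 320.0], [106.0, 204.0]] [[792.0, 30.0], [767.0, 444.0], [591.0, 444.0], [566.0, 30.0], [789.0, 31.0], [765.0, 436.0], [593.0, 435.0], [569.0, 31.0]]
[[234.0, 58.0], [518.0, 221.0], [279.0, 445.0], [20.0, 246.0], [313.0, 172.0]] [[850.0, -74.0], [797.0, 530.0], [526.0, 530.0], [459.0, -74.0], [748.0, 289.0]]
```

View pics/b4.png

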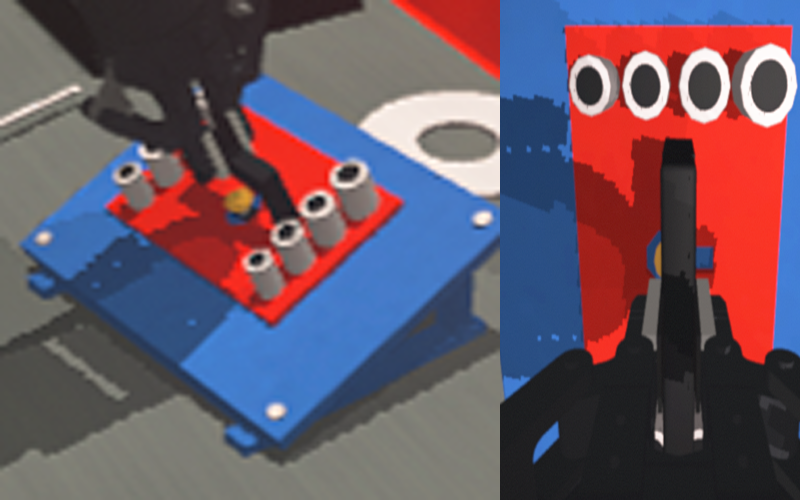

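Emit:
send_rows(moves="0 0 0 0.006 0 -0.004 -1;0 0 0 0.006 -0.01 -0.004 -1;0 0 0 0.006 -0.02 -0.004 -1;0 0 0 0.006 -0.03 -0.004 -1;0 0 0 0.006 -0.04 -0.004 -1;0 0 0 0.006 -0.05 -0.004 -1;0 0 0 0.006 -0.05 -0.004 -1")

```text
time: 15.15
eef_pos: [0.6385, 0.2383, 0.0756]
tcp_rot: [0.626, 0.755, 0.149, 0.124]
contact_force: [2.1, 0.4, 4.8]
opening: 0.138
finger_force: 71.8
```

```bash
python3 st.py
```

```text
t 15.15 caddy in board mm [-2.9 16.8  9.5] F board (weight removed) [5.4 0.  7.7] M [ 0.03 -0.47  0.02] turn err [ 0.35 -0.02  0.03] open 0.138
```

Emit:
send_rows(moves="0 0 0 0 -0.01 -0.003 -1;0 0 0 0 -0.02 -0.003 -1;0 0 0 0 -0.03 -0.003 -1;0 0 0 0 -0.03 -0.003 -1")

```text
time: 15.65
eef_pos: [0.6318, 0.2368, 0.0727]
tcp_rot: [0.626, 0.755, 0.148, 0.123]
contact_force: [2.1, 2.0, 4.5]
opening: 0.14
finger_force: 71.7
```

```bash
python3 st.py; sed -i 's/^asc(.*//' asc.py; python3 -c "
from asc import *
asc('wrist',282,345,212,250);asc('side',296,322,112,132)"
```

```text
t 15.65 caddy in board mm [-10.4  16.5   9.4] F board (weight removed) [5.5 1.6 7.3] M [ 0.05 -0.46  0.04] turn err [ 0.18 -0.    0.03] open 0.14
212 rrrrrrrrrrrrrrr.bbb###################################rrrrrrrrr
213 rrrrrrrrrrrrrrrbbbb###################################rrrrrrrrr
214 rrrrrrrrrrrrrrbbbbb###################################rrrrrrrrr
215 rrrrrrrrrrrrrbbbbbb###################################rrrrrrrrr
216 rrrrrrrrrrrrbbbbbbb###################################rrrrrrrrr
217 rrrrrrrrrr.bbbbbbbb###################################.rrrrrrrr
218 rrrrrrrrr.bbbbbbbbb###################################.YYYYYYYY
219 rrrrrrrr.bbbbbbbbbb###################################YYYYYYYYY
220 rrrrrrr.bbbbbbbbbbbb#################################.YYYYYYYYY
221 rrrrrr.bbbbbbbbbbbbb#################################.YYYYYYYYY
222 rrrrr.bbbbbbbbbbbbbb#################################.YYYYYYYYY
223 rrrrrbbbbbbbbbbbbbbb#################################.YYYYYYYYY
224 rrrrrbbbbbbbbbbbbbbb#################################.YYYYYYYYY
225 rrrrrbbbbbbbbbbbbbbb#################################.YYYYYYYYY
22
[... 1549 characters left out ...]
###.........
249 rrrrrrr............###################################.........
112 ##....#####....rrrrrrrrrrr
113 ###....####...rrrrrrrrrrrr
114 ###....#####...rrrrrrrrrrr
115 ####....######.rrrrrrrrrrr
116 ####....#######.rrrrrrrrrr
117 #####....########.rrrrrrrr
118 #####....#########.rrrrrrr
119 r#####....##########rrrrrr
120 r####.....##########rrrrrr
121 rr###rrrrrr.#########rrrrr
122 rr.#rrrrrrrrr########rrrrr
123 rrrrrrrrrrrrrr.#######rrrr
124 rrrrrrrrrrrrrYY.#######rrr
125 rrrrrrrrrrrrrrYY.######rrr
126 rrrrrrrrrrrrrr.#########rr
127 rrrrrrrrrr.bbbbb..######rr
128 rrrrrrrrrrbbbbbb.r.#####rr
129 rrrrrrrrrbbbbbbbrrr######.
130 rrrrrrrrrbbbbbbrrrrr#####r
131 rrrrrrrrrbbbbb.rrrrr##....
```

Emit:
send_rows(moves="0 0 0 0 -0.01 -0.003 -1;0 0 0 0 -0.02 -0.003 -1;0 0 0 0 -0.028 -0.003 -1;0 0 0 0 -0.028 -0.003 -1")

```text
time: 16.25
eef_pos: [0.627, 0.2357, 0.0708]
tcp_rot: [0.626, 0.755, 0.149, 0.123]
contact_force: [6.8, 1.5, 1.1]
opening: 0.144
finger_force: 70.9
```

```bash
python3 st.py
```

```text
t 16.25 caddy in board mm [-15.7  16.3   9.4] F board (weight removed) [8.6 0.2 2.5] M [ 0.09 -0.79  0.  ] turn err [ 0.26 -0.    0.01] open 0.144
```

Emit:
send_rows(moves="0 0 0 0 -0.005 0.002 -1;0 0 0 0 -0.01 0.002 -1;0 0 0 0 -0.01 0.002 -1")

```text
time: 16.62
eef_pos: [0.6268, 0.2357, 0.0709]
tcp_rot: [0.626, 0.755, 0.15, 0.124]
contact_force: [8.7, 2.0, 1.2]
opening: 0.142
finger_force: 70.8
```

```bash
python3 st.py; python3 -c "
from h import *
from asc import asc
s=ctrl.read_camera('side');t=ctrl.read_camera('top');p=pb();rb=R.from_euler('ZY',[p[3],-np.radians(22)])
P=rb.apply([[.046,0,.006],[.039,0,.005]])+p[:3];a=proj(s,P);b=proj(t,P);w=proj(ctrl.read_camera('wrist'),P);print(a,b,w)
u,v=a[0].astype(int);asc('side',u-16,u+17,v-9,v+10)
u,v=w[0].astype(int);asc('wrist',u-30,u+31,v-18,v+18)
"
```

```text
t 16.625 caddy in board mm [-15.8  16.3   9.6] F board (weight removed) [10.4  0.3  1.9] M [ 0.1  -1.12 -0.01] turn err [ 0.48 -0.01  0.01] open 0.142
[[330.16827223 116.20347683]
 [328.3637821  118.20878643]] [[210.11950076 127.71962514]
 [210.70410624 130.29612227]] [[422.38945989 253.61791289]
 [410.20383957 252.93883934]]
107 bbbbbbbbbbbbbbbbbbbbbbbbbbbbbb...
108 bbbbbbbbbbbbbbbbbbbbbbbbbbbbbbbb.
109 rrbbbbbbbbbbbbbbbbbbbbbbbbbbbbbbb
110 rrrbbbbbbbbbbbbbbbbbbbbbbbbbbbbbb
111 rrrrrbbbbbbbbbbbbbbbbbbbbbbbbbbbb
112 rrrrrrbbbbbbbbbbbbbbbbbbbbbbbbbbb
113 rrrrrrrrbbbbbbbbbbbbbbbbbbbbbbbbb
114 rrrrrrrrrrbbbb.YYYbbbbbbbbbbbbbbb
115 rrrrrrrrrrrbbbYYYYYbbbbbbbbbbbbbb
116 rrrrrrrrrrrrr.YYYYYbbbbbbbbbbbbbb
117 rrrrrrrrrrrrrrYYYY.bbbbbbbbbbbbbb
118 rrrrrrrrrrrrrrrr...bbbbbbbbbbbbbb
119 rrrrrrrrrrrrrrrr......bbbbbbbbbbb
120 rrrrrrrrrrrrrrrr.###...bbbbbbbbbb
121 .Yrrrrrrrrrrrrr.####...bbbbbbbbbb
122 #rrrrrrrrrrrrrr.####...bbbbbbbbbb
123 #rrrrrrrrrrrrr..........bbbbbbbbb
124 ##rrrrrrrrrrrrr.........rrbbbbbbb
125 ###rrrrrrrrrrrr.........rrrrbbbbb
235 rrrrrrrrrrrrrrrrrrrrrrrrrrbbbbbbbbbbbbbbbbbbbb
[... 1625 characters left out ...]
rrrr#.YYYYYYYYYYYYYYYYYYYbbbbbbbbbbbbbbb
261 rrrrrrrrrrrrrrrrrrrrrrrrr##YYYYYYYYYYYYYYYYYY.bbbbbbbbbbbbbbb
262 rrrrrrrrrrrrrrrrrrrrrrrrr##.YYYYYYYYYYYYYYYYYbbbbbbbbbbbbbbbb
263 rrrrrrrrrrrrrrrrrrrrrrrrr###.YYYYYYYYYYYYYYYbbbbbbbbbbbbbbbbb
264 rrrrrrrrrrrrrrrrrrrrrrrr.####.YYYYYYYYYYYYYbbbbbbbbbbbbbbbbbb
265 rrrrrrrrrrrrrrrrrrrrrrrr..####.YYYYYYYYYY.bbbbbbbbbbbbbbbbbbb
266 rrrrrrrrrrrrrrrrrrrrrrrrbbb.###.YYYYYYY.bbbbbbbbbbbbbbbbbbbbb
267 rrrrrrrrrrrrrrrrrrrrrrrrbbbbbbb......bbbbbbbbbbbbbbbbbbbbbbbb
268 rrrrrrrrrrrrrrrrrrrrrrr.bbbbbbbbbbbbbbbbbbbbbbbbbbbbbbbbbbbbb
269 rrrrrrrrrrrrrrrrrrrrrrrbbbbbbbbbbbbbbbbbbbbbbbbbbbbbbbbbbbbbb
270 rrrrrrrrrrrrrrrrrrrrrrrbbbbbbbbbbbbbbbbbbbbbbbbbbbbbbbbbbbbbb
```

Emit:
send_rows(moves="0 0 0 0 0.005 0.004 -1;0 0 0 0 0.005 0.004 -1;0 0 0 0 0.005 0.004 0.3;0 0 0 0 0.005 0.004 1;0 0 0 0 0.005 0.004 1;0 0 0 0 0.005 0.004 1;0 0 0 0 0.005 0.004 1;0 0 0 0 0.005 0.004 1")

```text
time: 17.88
eef_pos: [0.6257, 0.2355, 0.0691]
tcp_rot: [0.627, 0.755, 0.147, 0.122]
contact_force: [-0.0, -0.4, 0.6]
opening: 1.0
finger_force: 0.0
```

Emit:
send_rows(moves="0 0 0 0 0 -0.1 1;0 0 0 0 0 -0.3 1;0 0 0 0 0 -0.6 1;0 0 0 0 0 -0.8 1;0 0 0 0 0 -0.8 1;0 0 0 0 0 -0.8 1")

```text
time: 18.62
eef_pos: [0.5661, 0.2243, 0.2164]
tcp_rot: [0.627, 0.756, 0.147, 0.122]
contact_force: [-0.0, -0.3, -0.7]
opening: 0.996
finger_force: 0.0
```

```bash
python3 st.py; python3 -c "
from h import *
from asc import asc
p=pb();rb=R.from_euler('ZY',[p[3],-np.radians(22)])
w=ctrl.read_camera('wrist')
x=[[.046,0,.006],[.039,.0184-.085,.005],[.039,.0184+.085,.005],[-.071,.1034,.005],[-.071,-.0666,.005]]
P=proj(w,rb.apply(x)+p[:3]);print(P.round(1).tolist())
im=w['image'].astype(int);m=((im[...,0]>90)&(im[...,1]<75)&(im[...,2]<75)).astype(np.uint8)
n,l,st,_=cv2.connectedComponentsWithStats(m);k=l[tuple(P.mean(0).astype(int)[::-1])] or 1+st[1:,4].argmax()
h=cv2.convexHull(np.argwhere(l==k)[:,::-1].astype(np.int32));print(cv2.approxPolyDP(h,4,True)[:,0].tolist())
u,v=P[0].astype(int);asc('wrist',u-20,u+20,v-14,v+14)
s=ctrl.read_camera('side');u,v=proj(s,rb.apply(x)+p[:3])[0].astype(int);asc('side',u-26,u+14,v-9,v+22)
"
```

```text
t 18.625 caddy in board mm [-18.6  16.3 167.7] F board (weight removed) [ 1.3 -0.3  3.5] M [ 0.01  0.18 -0.02] turn err [0.03 0.02 0.03] open 0.996
[[381.2, 188.1], [371.5, 247.2], [379.3, 82.1], [263.4, 82.0], [270.2, 247.2]]
[[639, 372], [523, 327], [478, 256], [551, 0], [639, 0]]
174 rrrrrrrrrrrrrrrrrrbbbbbbbbbbbbbbbbbbbbbb
175 rrrrrrrrrrrrrrrrrrbbbbbbbbbbbbbbbbbbbbbb
176 rrrrrrrrrrrrrrrrrrbbbbbbbbbbbbbbbbbbbbbb
177 rrrrrrrrrrrrrrrrrrbbbbbbbbbbbbbbbbbbbbbb
178 rrrrrrrrrrrrrrrrr.bbbbbbbbbbbbbbbbbbbbbb
179 rrrrrrrrrrrrrrrrr.bbbbbbbbbbbbbbbbbbbbbb
180 rrrrrrrrrrrrrrrrrrbbbbbbbbbbbbbbbbbbbbbb
181 rrrrrrrrrrrrrrrrrrbb...#...bbbbbbbbbbbbb
182 rrrrrrrrrrrrrrrrrr..##...##..bbbbbbbbbbb
183 rrrrrrrrrrrrrrrrrr##..YYY..##.bbbbbbbbbb
184 rrrrrrrrrrrrrrrrrr#.YYYYYYY.#.bbbbbbbbbb
185 rrrrrrrrrrrrrrrrrr#YYYYYYYYY.#bbbbbbbbbb
186 rrrrrrrrrrrrrrrrrrYYYYYYYYYYY..bbbbbbbbb
187 rrrrrrrrrrrrrrrrrrYYYYYYYYYYYY.bbbbbbbbb
188 rrrrrrrrrrrrrrrrrrYYYYYYYYYYYY.bbbbbbbbb
189 rrrrrrrrrrrrrrrrrrYYYYYYYYYYYY.bbbbbbbbb
190 rrrrrrrrrrrrrrrrrrYYYYYYYYYYYY.bbbbbbbbb
191 rrrrrrrrrrrrrrrrrrYYYYYYYYYYY.bbbbbbbbbb
192 rr
[... 1138 characters left out ...]
rrrrrrrrrr.####...bbbbbbb
123 rrr#########rrrrrrrrrrrrr.........bbbbbb
124 rrrr.#######rrrrrrrrrrrrr.........rrbbbb
125 rrrrr.#######rrrrrrrrrrrrr........rrrrbb
126 rrrrrr.######rrrrrrrrrrrrr.........rrrrb
127 rrrrr...######rrrr......rr.........rrrrr
128 r.bbbbb.######rrrr.###...rr........rrrrr
129 .bbbbbbrr######rr..###...rr........rrrrr
130 bbbbbbbrr######rrr........r........rrrrr
131 bbbbbbrrrr######rr........rr......rrrrr.
132 bbbbbrrrrr###...rr.........rr...rrrrrr.b
133 .bb.rrrrrrr#.....rr........rrrrrrrrrr.bb
134 rrrrrrrrrrr.......r.........rrrrrrrr.bbb
135 rrrrrrrrrr..###..rrr........rrrrrrr.bbbb
136 rrrrrrrrrr..##....rr.......rrrrrrrbbbbbb
137 rrrrrrrrr.........rr.......rrrrrrbbbbbbb
```

```bash
python3 -c "
from plant import ctrl
print(ctrl.sign_off())"
```

```text
the job is handed in; nothing more can be done
None
```

The red caddy is on the stud and slid down to a firm stop. It looked flat on the board before the slide, the yellow catch is up behind its upper edge, and the gripper is open and clear. I never moved near the jar or the loose socket, but I did not check them in a final picture, and the verdict was not returned at hand-in.

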